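# Shut and latch the reject pen

### The job

The gate of the little reject pen with the two unlabelled bottles in it has been left open. Lift the gate's latch bar by its black upright grip so that it clears the catch on the post, swing the gate fully shut, and let the bar drop all the way down behind the catch so that the gate is latched.

Things in the scene. Friction and masses are not known exactly. Their poses are not given: they have to be found in the camera images.
- gate (a joint): Swing of the gate, rad: 0 = fully shut on its stop, grows as it opens towards the robot (clockwise from above), stop 1.2. A low aluminium frame 205 mm long in front of the pen (grey plate 210 x 260 mm, rails round it, two 202 mm bottles 90 mm or more behind the gate), hinged at the pen's left post; light friction (0.06 N m) holds it. With the bar down the catch stops it at 0.12.
- latch_bar (a joint): Lift of the bar, rad: 0 = down, grows as its free end rises, stop 0.32; falls by its weight (0.2 kg). Steel, 227 mm long, 10 thick, 16 high, on the gate's robot side; pivot 40 mm from the gate hinge, 93 mm up. Over 0.12 it clears the catch: a fixed tooth on the right post, 230 mm from the hinge, 8 mm thick, top 107 mm up; gate shut, it stands on the robot's side of the bar, 10 mm play.
- gate_hinge (a point): Point on the gate's vertical hinge axis at table height, at the pen's left post. Fixed to the pen: its x axis points into the pen, square to the shut gate, its y axis from the catch post to the hinge post, z up. The shut gate runs along its -y.
- latch_grip (a point): Centre of the upright black grip on the bar, 22 mm diameter, 50 tall; pinch from above, a finger each side of the gate. Bar down: 138 mm above the table, 150 mm along the gate from the hinge axis, 22 mm out of its middle plane on the robot's side; nothing of the gate is over 112 mm. It is 110 mm along the bar and 45 mm above the pivot: lift 0.2 rad raises it 21 mm and draws it 11 mm to the hinge.

How it is judged:
On the way:
1. the latch bar is lifted clear of the catch (more than 0.12 rad) while the gate is still open (value of joint latch_bar above 0.12 rad and value of joint gate above 0.09 rad), for 0.1 s.
At the end, for the whole second after the job is handed in: The gate is shut (within 0.06 rad) and at rest, with the latch bar released and fully down behind the catch (within 0.04 rad) (value of joint gate below 0.06 rad and value of joint latch_bar below 0.04 rad and velocity of joint each of gate, latch_bar below 0.05 rad/s); the robot touches nothing.
It also fails if it takes over 35 s, if anything falls off the work surface, if the arm or the gripper's body presses on something with over 40 N, if the wrist force passes 120 N, or if a joint passes its speed limit or range.

### The arm

A 6-joint arm with a two-finger parallel gripper is mounted at the origin on a cart in front of the work surface, level with it; the furniture and walls round the work are solid. World frame = base frame: x ahead of the robot, y to its left, z up, the work surface at z = 0. Lengths are in m, angles in rad, forces in N, time in s.
With the tool pointing down it reaches from about 0.35 to 0.975 m from the base axis. Payload 4.9 kg.
Tool frame: the origin (TCP) lies on the centre line of the jaws, within the pads' length; the fingertips stand 11 mm ahead of it and the grasp point (between the pads) lies 8 mm behind it; z points along the fingers, y is the direction in which the jaws open and shut (so a half turn about z gives the same grasp; the last joint's range is limited). The gripper opens to 85 mm and grips with 20 to 120 N. Pads are 22 mm wide; open, the fingers measure 114 mm over their backs; the gripper's body (76 mm by 85 mm) begins 54 mm behind the grasp point. The pads swing forward as they close: fully open they stand 13 mm farther back than shut.
Start: joints at [1.187, 0.053, 1.613, -0, 1.476, -0.119], TCP at [0.164, 0.603, 0.215] pointing down, gripper open.
Joint ranges: [-3.01, 3.01], [-1.01, 2.22], [0.06, 2.58], [-1.02, 4.17], [0.09, 2.62], [-3.14, 3.14]. Speed limits (rad/s): [2.57, 2.57, 3.14, 3.14, 3.14, 3.14].

### API

Orientations are given as a rotation vector (axis times angle).
In Python, from station import ctrl gives the robot as it stands.
- The arm moves only by the tool send_rows, never from a script. Its argument "series" is a list of rows, each an object of numbers: "tx", "ty", "tz": the shift along the tool's x, y, z in cm; "wx", "wy", "wz": the turn, a rotation vector about the tool's x, y, z in rad; "jaw": the closure, from 0 (fully open) to 1 (shut). In form: [{"tx": .., "ty": .., "tz": .., "wx": .., "wy": .., "wz": .., "jaw": ..}, ...]. A call has 1 to 5 rows; each row shifts and turns the pose as measured when the row begins, along the tool's axes as they then stand; what a row does not reach is not made up. A row lasts 1/8 s, in which the tool goes at most 62.5 mm and 10.7 degrees, less where a joint would pass 70% of its speed; a pose out of reach is approached as far as the arm can. A call is refused whole if a number of a shift passes 6.25 or a number of a turn 0.188, either way. A call with a gripper value outside its range is refused whole. The fingers move at their own pace and stop on an object; "squeeze" is the grip in N (left out, the last holds). Time passes only in rows, so rows that do not move let the fingers close. It gives the time, the measured TCP pose, the force and the opening at its end, in the units of the state.
- ctrl.get_obs(): the state, without advancing time (a new reading comes with each control period).
- ctrl.get_image(name): name is "scene" or "top" or "wrist"; returns the picture (420x560x3 uint8, red, green, blue); there is no depth.
- ctrl.camera_info(name): a dict with "mtx" (3x3 intrinsics, pixels), "R" (3x3) and "t" (3): a world point X has camera coordinates R X + t. Camera axes: x right, y down, z forward; pixel columns grow to the right and rows downward; lengths in m; the calibration is good to about 2 mm. A picture is of the moment at which its call begins: read the wrist's pose just before it. camera_info takes no time and is no camera call; for the wrist camera it gives the pose at the moment of the call.
- ctrl.finish_job(): hands the job in, once; it reports no verdict.
The state is a dict: "t": time; "q": joint angles; "dq": joint speeds; "effort": joint torques, N m; "tool_pos": TCP position; "tool_rot": TCP orientation; "contact_force": force on the tool from outside, world axes, zero at the start; "wrist_torque": the same for the moment, N m; "opening": finger opening in m.
Only numpy, scipy, OpenCV 4.12 (cv2) and the standard library are available. Lean on these libraries where they do the work, as an engineer would, in place of code of your own. Each camera call takes 0.05 s, during which the arm holds its last target.

## Working session

There is one attempt and no reset: what is moved stays moved. The work goes in short steps, Python scripts to look and compute and a tool call to move; the robot and the scene stay as the last step left them, time stands still between calls to the robot, and variables do not carry over. Pictures are saved under pics/ and viewed, and the job is handed in when it is done.

Besides the shell and the picture viewer there is one more tool, called after "Emit:" as name(argument=value, ...) on one line, values as JSON. send_rows: Moves the arm, as the interface text tells. Its arguments: {"type":"object","properties":{"series":{"type":"array"},"squeeze":{"type":"number"}},"required":["series"]}

```bash
mkdir -p pics; ls
python3 - <<'E'
from station import ctrl
import cv2
o=ctrl.get_obs()
print({k:o[k] for k in('t','q','tool_pos','tool_rot','opening')})
for n in('scene','top'):
    cv2.imwrite(f'pics/{n}0.png',ctrl.get_image(n)[:,:,::-1])
    c=ctrl.camera_info(n);print(n,c)
E
```

```text
pics
{'t': 0.0, 'q': array([ 1.18697591e+00,  5.33838845e-02,  1.61429148e+00,  5.58463574e-06,
        1.47600479e+00, -1.19019267e-01]), 'tool_pos': array([0.16333484, 0.60259834, 0.21334781]), 'tool_rot': array([-0.41466583, -3.11357512,  0.00317323]), 'opening': 0.08561307242375515}
scene {'mtx': array([[423.21063655,   0.        , 286.64008604],
       [  0.        , 423.21063655, 208.56269487],
       [  0.        ,   0.        ,   1.        ]]), 'R': array([[-0.65529252, -0.75508065,  0.02109326],
       [-0.37484954,  0.30081406, -0.87692572],
       [ 0.6558045 , -0.58254966, -0.48016284]]), 't': array([0.31202515, 0.32728932, 0.44028839])}
top {'mtx': array([[409.03031309,   0.        , 276.10457529],
       [  0.        , 409.03031309, 215.21400365],
       [  0.        ,   0.        ,   1.        ]]), 'R': array([[-9.94563550e-05, -9.99994556e-01, -3.29806788e-03],
       [-9.81646062e-01,  7.26610941e-04, -1.90710461e-01],
       [ 1.90711820e-01,  3.21856798e-03, -9.81640791e-01]]), 't': array([-0.0922059 ,  0.58461708,  0.83485645])}
```

View pics/scene0.png

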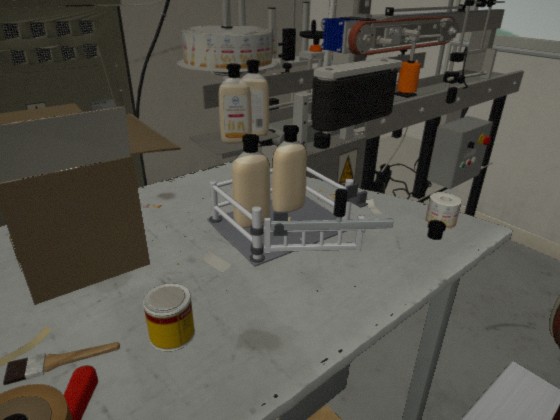

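View pics/top0.png

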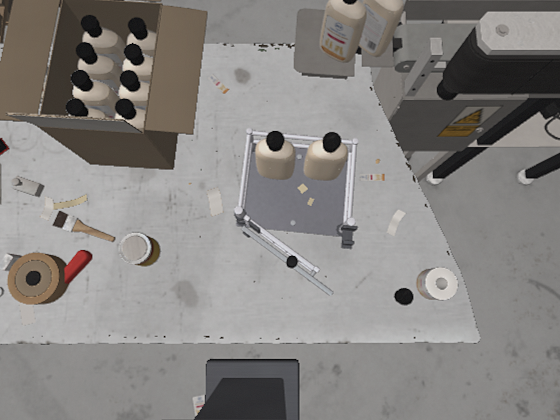

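The top view shows the pen's hinge post near (240,215), the catch post near (348,236) and the grip near (291,262). The gate is open by about 30–40°. I'll zoom in for exact pixels.

```bash
cat > h.py <<'E'
import numpy as np, cv2
from station import ctrl
def ray(n,u,v,z,c=None):
    c=c or ctrl.camera_info(n)
    C=-c['R'].T@c['t']; d=c['R'].T@np.linalg.inv(c['mtx'])@np.array([u,v,1.])
    return C+d*(z-C[2])/d[2]
def proj(n,X,c=None):
    c=c or ctrl.camera_info(n)
    X=np.atleast_2d(X); p=(c['mtx']@(c['R']@X.T+c['t'][:,None])); return (p[:2]/p[2]).T
E
python3 - <<'E'
import cv2
a=cv2.imread('pics/top0.png')[190:310,220:380]
cv2.imwrite('pics/top0z.png',cv2.resize(a,None,fx=5,fy=5,interpolation=cv2.INTER_CUBIC))
a=cv2.imread('pics/scene0.png')[170:270,200:400]
cv2.imwrite('pics/scene0z.png',cv2.resize(a,None,fx=4,fy=4,interpolation=cv2.INTER_CUBIC))
E
```

```text
(no output)
```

View pics/top0z.png

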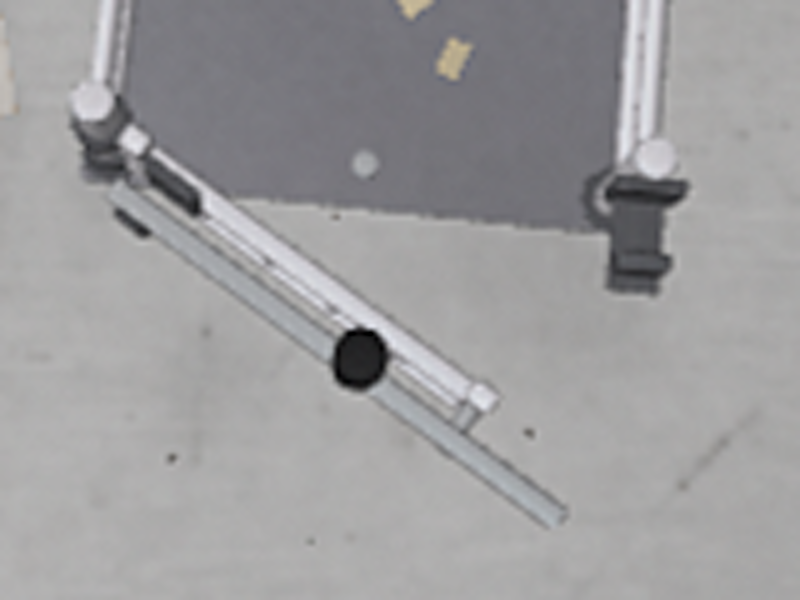

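View pics/scene0z.png

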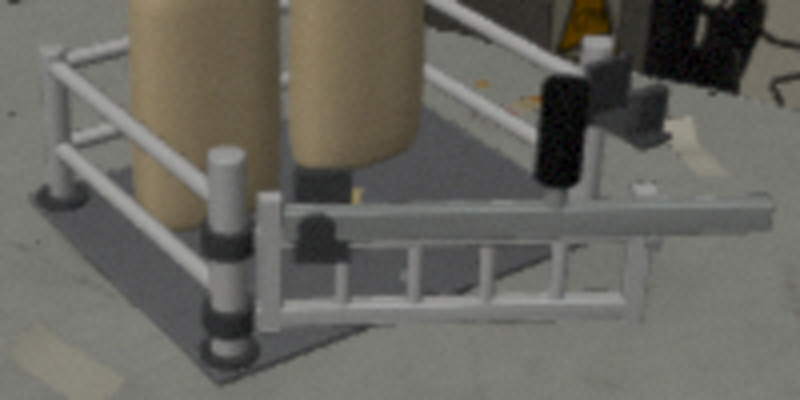

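Run:
```python
from h import *
from scipy.optimize import least_squares
T=lambda x,y:(220+(x+.5)/5-.5,190+(y+.5)/5-.5)
S=lambda x,y:(200+(x+.5)/4-.5,170+(y+.5)/4-.5)
ct=ctrl.camera_info('top');cs=ctrl.camera_info('scene')
print('cams',-ct['R'].T@ct['t'],-cs['R'].T@cs['t'])
def tri(a,b):
    f=lambda X:np.r_[(proj('top',X,ct)[0]-a),(proj('scene',X,cs)[0]-b)]
    r=least_squares(f,[.5,0,.1]);return r.x.round(4),r.fun.round(2)
print('grip top',tri(T(361,350),S(565,80)))
print('bar end top',tri(T(560,515),S(769,200)))
print('Lpost top',tri(T(95,100),S(227,156)))
print('Rpost top',tri(T(655,156),S(598,43)))
print('gate hinge-side post top',tri(T(135,138),S(269,196)))
print('gate far post top',tri(T(484,396),S(644,190)))
for z in(.160,.163):print('grip ray',ray('top',*T(361,350),z,ct))
```

```text
cams [ 0.41466089 -0.09531723  0.93071763] [0.03840889 0.39364077 0.49183692]
grip top (array([ 0.4782, -0.1227,  0.1649]), array([ 0.33,  0.4 , -0.48, -0.07]))
bar end top (array([ 0.4179, -0.2037,  0.1014]), array([ 0.31,  0.43, -0.48, -0.04]))
Lpost top (array([ 0.5841, -0.0166,  0.1177]), array([ 0.07,  0.07, -0.09, -0.02]))
Rpost top (array([ 0.5604, -0.2433,  0.1181]), array([ 0.22,  0.27, -0.36, -0.05]))
gate hinge-side post top (array([ 0.5723, -0.0316,  0.0965]), array([ 0.13,  0.14, -0.17, -0.04]))
gate far post top (array([ 0.4662, -0.1743,  0.0957]), array([-0.  , -0.01,  0.01,  0.  ]))
grip ray [ 0.47938401 -0.12228348  0.16      ]
grip ray [ 0.47913207 -0.12217852  0.163     ]
```

```bash
cat >> h.py <<'E'
from scipy.spatial.transform import Rotation as Ro
H=np.array([.5841,-.0166]); SH=np.arctan2(-.2267,-.0237)
def gd(th):
    a=SH-th; d=np.array([np.cos(a),np.sin(a)]); n=np.array([d[1],-d[0]]); return d,n  # along gate, robot-side normal
def tcp(th,lift,zoff=-.008+.0):
    "TCP pos with grasp point at grip centre height -zoff.. grip centre + zoff"
    d,n=gd(th); c,s=np.cos(lift),np.sin(lift)
    r=.04+.110*c-.045*s; z=.093+.110*s+.045*c
    p=H+r*d+.022*n; return np.array([p[0],p[1],z+zoff])
def rot(th,sgn=1):
    n=sgn*gd(th)[1]; y=np.array([n[0],n[1],0]); z=np.array([0,0,-1.]); return Ro.from_matrix(np.c_[np.cross(y,z),y,z])
def rows(wps,p=None,R=None):
    o=ctrl.get_obs()
    p=o['tool_pos'] if p is None else p; R=Ro.from_rotvec(o['tool_rot']) if R is None else R
    for P,Q in wps:
        t=R.inv().apply(P-p)*100; w=(R.inv()*Q).as_rotvec()
        print('{"tx":%.2f,"ty":%.2f,"tz":%.2f,"wx":%.3f,"wy":%.3f,"wz":%.3f}'%(*t,*w)); p,R=P,Q
def line(P,Q,n,p=None,R=None):
    from scipy.spatial.transform import Slerp
    o=ctrl.get_obs(); p=o['tool_pos'] if p is None else p; R=Ro.from_rotvec(o['tool_rot']) if R is None else R
    s=Slerp([0,1],Ro.concatenate([R,Q])); return [(p+(P-p)*k/n,s(k/n)) for k in range(1,n+1)]
E
python3 - <<'E'
from h import *
o=ctrl.get_obs(); R=Ro.from_rotvec(o['tool_rot']);print(R.as_matrix().round(3))
g=.537
print(tcp(g,0),tcp(0,0),gd(g))
for s in(1,-1):
  print(s,(R.inv()*rot(g,s)).as_rotvec(),(R.inv()*rot(0,s)).as_rotvec())
print(o['q'])
E
```

```text
[[-0.965  0.262 -0.001]
 [ 0.262  0.965 -0.002]
 [ 0.    -0.002 -1.   ]]
[ 0.47674978 -0.12365107  0.13      ] [ 0.54662273 -0.16349947  0.13      ] (array([-0.59812953, -0.80139944]), array([-0.80139944,  0.59812953]))
1 [-0.00150181 -0.00130356 -1.19446329] [-1.17976998e-03 -1.77177515e-03 -1.73146310e+00]
-1 [-1.44515064e-03  1.66493824e-03  1.94712834e+00] [-1.69563809e-03  1.12907268e-03  1.41012855e+00]
[ 1.18699571e+00  5.32980713e-02  1.61415554e+00 -2.54648980e-06
  1.47601155e+00 -1.18967974e-01]
```

Run:
```python
from h import *
g=.537
P=tcp(g,0);P[:2]=(.478,-.1227);P[2]=.215
rows(line(P,rot(g,-1),18))
```

```text
{"tx":-2.74,"ty":-3.43,"tz":-0.00,"wx":-0.000,"wy":0.000,"wz":0.108}
{"tx":-3.10,"ty":-3.12,"tz":-0.00,"wx":-0.000,"wy":0.000,"wz":0.108}
{"tx":-3.41,"ty":-2.76,"tz":-0.00,"wx":-0.000,"wy":0.000,"wz":0.108}
{"tx":-3.69,"ty":-2.38,"tz":-0.00,"wx":-0.000,"wy":0.000,"wz":0.108}
{"tx":-3.93,"ty":-1.97,"tz":-0.00,"wx":-0.000,"wy":0.000,"wz":0.108}
{"tx":-4.12,"ty":-1.53,"tz":-0.01,"wx":-0.000,"wy":0.000,"wz":0.108}
{"tx":-4.26,"ty":-1.08,"tz":-0.01,"wx":-0.000,"wy":0.000,"wz":0.108}
{"tx":-4.35,"ty":-0.61,"tz":-0.01,"wx":-0.000,"wy":0.000,"wz":0.108}
{"tx":-4.39,"ty":-0.14,"tz":-0.01,"wx":-0.000,"wy":0.000,"wz":0.108}
{"tx":-4.38,"ty":0.34,"tz":-0.01,"wx":-0.000,"wy":0.000,"wz":0.108}
{"tx":-4.32,"ty":0.81,"tz":-0.01,"wx":-0.000,"wy":0.000,"wz":0.108}
{"tx":-4.21,"ty":1.27,"tz":-0.01,"wx":-0.000,"wy":0.000,"wz":0.108}
{"tx":-4.04,"ty":1.72,"tz":-0.01,"wx":-0.000,"wy":0.000,"wz":0.108}
{"tx":-3.83,"ty":2.14,"tz":-0.01,"wx":-0.000,"wy":0.000,"wz":0.108}
{"tx":-3.58,"ty":2.54,"tz":-0.01,"wx":-0.000,"wy":0.000,"wz":0.108}
{"tx":-3.29,"ty":2.92,"tz":-0.01,"wx":-0.000,"wy":0.000,"wz":0.108}
{"tx":-2.95,"ty":3.25,"tz":-0.01,"wx":-0.000,"wy":0.000,"wz":0.108}
{"tx":-2.58,"ty":3.55,"tz":-0.01,"wx":-0.000,"wy":0.000,"wz":0.108}
```

Emit:
send_rows(series=[{"tx": -2.7,"ty": -3.4,"tz": 0,"wx": 0,"wy": 0,"wz": 0.108,"jaw": 0},{"tx": -3.1,"ty": -3.1,"tz": 0,"wx": 0,"wy": 0,"wz": 0.108,"jaw": 0},{"tx": -3.4,"ty": -2.8,"tz": 0,"wx": 0,"wy": 0,"wz": 0.108,"jaw": 0},{"tx": -3.7,"ty": -2.4,"tz": 0,"wx": 0,"wy": 0,"wz": 0.108,"jaw": 0},{"tx": -3.9,"ty": -2.0,"tz": 0,"wx": 0,"wy": 0,"wz": 0.108,"jaw": 0}])

```text
t: 0.72
tool_pos: [0.2489, 0.3955, 0.2104]
tool_rot: [-1.248, -2.883, 0.011]
contact_force: [1.3, 0.1, -0.2]
opening: 0.0855
```

Emit:
send_rows(series=[{"tx": -4.1,"ty": -1.5,"tz": -0.1,"wx": 0,"wy": 0,"wz": 0.108,"jaw": 0},{"tx": -4.3,"ty": -1.1,"tz": -0.1,"wx": 0,"wy": 0,"wz": 0.108,"jaw": 0},{"tx": -4.35,"ty": -0.6,"tz": -0.1,"wx": 0,"wy": 0,"wz": 0.108,"jaw": 0},{"tx": -4.4,"ty": -0.1,"tz": 0,"wx": 0,"wy": 0,"wz": 0.108,"jaw": 0},{"tx": -4.4,"ty": 0.3,"tz": 0,"wx": 0,"wy": 0,"wz": 0.108,"jaw": 0}])

```text
t: 1.35
tool_pos: [0.3334, 0.1849, 0.2124]
tool_rot: [1.991, 2.428, -0.014]
contact_force: [0.5, -0.2, 0.6]
opening: 0.0857
```

Run:
```python
from h import *
g=.537
P=tcp(g,0);P[:2]=(.478,-.1227);P[2]=.215
rows(line(P,rot(g,-1),8))
```

```text
{"tx":-4.12,"ty":1.02,"tz":-0.01,"wx":-0.000,"wy":0.001,"wz":0.105}
{"tx":-3.99,"ty":1.45,"tz":-0.01,"wx":-0.000,"wy":0.001,"wz":0.105}
{"tx":-3.82,"ty":1.86,"tz":-0.02,"wx":-0.000,"wy":0.001,"wz":0.105}
{"tx":-3.61,"ty":2.25,"tz":-0.02,"wx":-0.000,"wy":0.001,"wz":0.105}
{"tx":-3.35,"ty":2.61,"tz":-0.02,"wx":-0.000,"wy":0.001,"wz":0.105}
{"tx":-3.06,"ty":2.95,"tz":-0.03,"wx":-0.000,"wy":0.001,"wz":0.105}
{"tx":-2.74,"ty":3.25,"tz":-0.03,"wx":-0.000,"wy":0.001,"wz":0.105}
{"tx":-2.38,"ty":3.52,"tz":-0.03,"wx":-0.000,"wy":0.001,"wz":0.105}
```

Emit:
send_rows(series=[{"tx": -4.1,"ty": 1.0,"tz": -0.1,"wx": 0,"wy": 0,"wz": 0.105,"jaw": 0},{"tx": -4.0,"ty": 1.45,"tz": -0.1,"wx": 0,"wy": 0,"wz": 0.105,"jaw": 0},{"tx": -3.8,"ty": 1.85,"tz": 0,"wx": 0,"wy": 0,"wz": 0.105,"jaw": 0},{"tx": -3.6,"ty": 2.25,"tz": 0,"wx": 0,"wy": 0,"wz": 0.105,"jaw": 0},{"tx": -3.35,"ty": 2.6,"tz": 0,"wx": 0,"wy": 0,"wz": 0.105,"jaw": 0}])

```text
t: 1.98
tool_pos: [0.4225, -0.0146, 0.2138]
tool_rot: [2.568, 1.803, -0.012]
contact_force: [-0.8, 0.5, -0.4]
opening: 0.0856
```

Run:
```python
from h import *
g=.537
P=tcp(g,0);P[:2]=(.478,-.1227);P[2]=.215
rows(line(P,rot(g,-1),4))
```

```text
{"tx":-2.07,"ty":2.22,"tz":-0.02,"wx":-0.000,"wy":0.002,"wz":0.074}
{"tx":-1.90,"ty":2.37,"tz":-0.02,"wx":-0.000,"wy":0.002,"wz":0.074}
{"tx":-1.72,"ty":2.50,"tz":-0.02,"wx":-0.000,"wy":0.002,"wz":0.074}
{"tx":-1.53,"ty":2.62,"tz":-0.03,"wx":-0.000,"wy":0.002,"wz":0.074}
```

Emit:
send_rows(series=[{"tx": -2.1,"ty": 2.2,"tz": 0,"wx": 0,"wy": 0.002,"wz": 0.074,"jaw": 0},{"tx": -1.9,"ty": 2.4,"tz": 0,"wx": 0,"wy": 0.002,"wz": 0.074,"jaw": 0},{"tx": -1.7,"ty": 2.5,"tz": 0,"wx": 0,"wy": 0.002,"wz": 0.074,"jaw": 0},{"tx": -1.5,"ty": 2.6,"tz": 0,"wx": 0,"wy": 0.002,"wz": 0.074,"jaw": 0},{"tx": 0,"ty": 0,"tz": 0,"wx": 0,"wy": 0,"wz": 0,"jaw": 0}])

```text
t: 2.6
tool_pos: [0.4776, -0.1287, 0.2113]
tool_rot: [-2.817, -1.383, 0.005]
contact_force: [-0.7, 0.5, 1.0]
opening: 0.0854
```

Run:
```python
from h import *
g=.537
P=tcp(g,0);P[:2]=(.478,-.1227);P[2]=.215
rows([(P,rot(g,-1))])
c=ctrl.camera_info('wrist');im=ctrl.get_image('wrist')
cv2.imwrite('pics/w1.png',im[:,:,::-1]);np.savez('w1.npz',**c)
print(proj('wrist',[[.478,-.1227,.163],[*H,.118],[.4179,-.2037,.1014]],c))
print(ctrl.get_obs()['tool_pos'],ctrl.get_obs()['q'])
```

```text
{"tx":0.50,"ty":-0.34,"tz":-0.37,"wx":-0.005,"wy":0.001,"wz":-0.017}
[[2.72609794e+02 2.16900316e+02]
 [2.99368760e+02 5.77603545e-02]
 [2.76389918e+02 2.95943055e+02]]
[ 0.47729928 -0.12788558  0.21117764] [-4.12483231e-01 -2.62529510e-01  1.91046563e+00 -5.82376507e-05
  1.49877271e+00  2.44475591e-01]
```

View pics/w1.png

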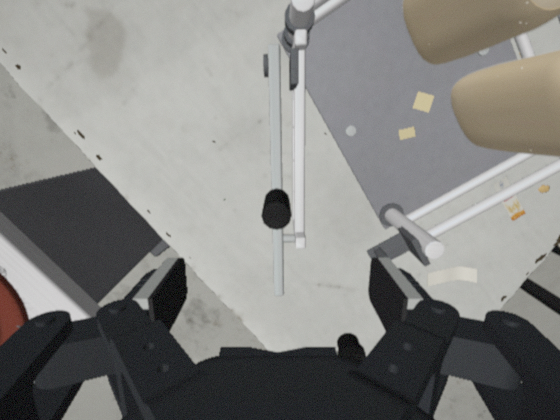

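Run:
```python
from h import *
a=cv2.imread('pics/w1.png')
cv2.imwrite('pics/w1z.png',cv2.resize(a[180:250,230:330],None,fx=7,fy=7,interpolation=cv2.INTER_CUBIC))
c=dict(np.load('w1.npz'))
# bar edges at world z=.101
for u,v in((273.5,60),(278.5,285)): print(ray('wrist',u,v,.101,c))
a=ray('wrist',273.5,60,.101,c)-ray('wrist',278.5,285,.101,c); print('gate angle',SH-np.arctan2(-a[1],-a[0])%(2*np.pi)+2*np.pi)
a=ray('wrist',298.7,60,.095,c)-ray('wrist',299,235,.095,c); print('gate angle',SH-np.arctan2(-a[1],-a[0])%(2*np.pi)+2*np.pi)
print(ray('wrist',277,214,.163,c))
```

```text
[ 0.54694645 -0.0335874   0.101     ]
[ 0.42681126 -0.19558541  0.101     ]
gate angle 0.5339282280574471
gate angle 0.534141302153933
[ 0.48176944 -0.1229061   0.163     ]
```

View pics/w1z.png

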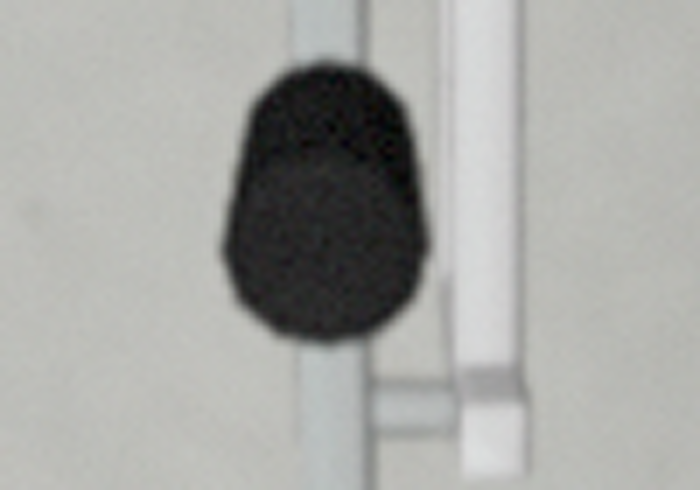

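```bash
sed -i 's/H=np.array(\[.5841,-.0166\])/H=np.array([.5871,-.0156])/' h.py
python3 - <<'E'
from h import *
g=.534
P=tcp(g,0);print(P);P[2]=.19
Q=P.copy();Q[2]=.132
rows([(P,rot(g,-1))]+line(Q,rot(g,-1),3,P,rot(g,-1)))
E
```

```text
[ 0.48007142 -0.12297264  0.13      ]
{"tx":0.56,"ty":-0.07,"tz":2.12,"wx":-0.005,"wy":0.001,"wz":-0.019}
{"tx":0.00,"ty":0.00,"tz":1.93,"wx":0.000,"wy":0.000,"wz":0.000}
{"tx":0.00,"ty":0.00,"tz":1.93,"wx":0.000,"wy":0.000,"wz":0.000}
{"tx":0.00,"ty":0.00,"tz":1.93,"wx":0.000,"wy":0.000,"wz":0.000}
```

Emit:
send_rows(series=[{"tx": 0.55,"ty": -0.1,"tz": 1.0,"wx": -0.005,"wy": 0,"wz": -0.019,"jaw": 0},{"tx": 0,"ty": 0,"tz": 2.0,"wx": 0,"wy": 0,"wz": 0,"jaw": 0},{"tx": 0,"ty": 0,"tz": 2.0,"wx": 0,"wy": 0,"wz": 0,"jaw": 0},{"tx": 0,"ty": 0,"tz": 2.0,"wx": 0,"wy": 0,"wz": 0,"jaw": 0}])

```text
t: 3.15
tool_pos: [0.4789, -0.1195, 0.1368]
tool_rot: [2.8, 1.422, -0.0]
contact_force: [0.5, 1.1, -0.1]
opening: 0.0855
```

Run:
```python
from h import *
g=.534
Q=tcp(g,0);Q[2]=.132
rows([(Q,rot(g,-1))])
c=ctrl.camera_info('wrist');im=ctrl.get_image('wrist')
cv2.imwrite('pics/w2.png',im[:,:,::-1])
rows([(Q,rot(g,-1))])
```

```text
{"tx":-0.21,"ty":0.30,"tz":0.48,"wx":0.001,"wy":0.001,"wz":0.007}
{"tx":-0.16,"ty":0.53,"tz":0.11,"wx":-0.005,"wy":0.002,"wz":0.007}
```

View pics/w2.png

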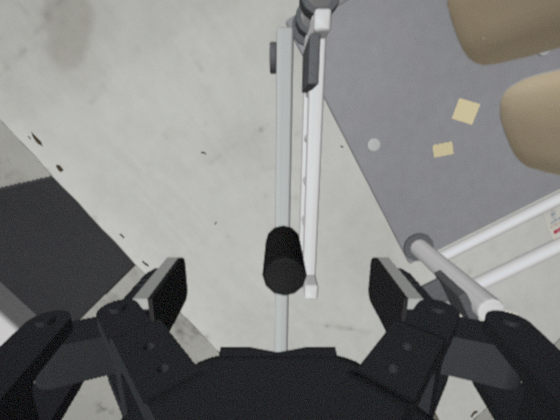

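Emit:
send_rows(series=[{"tx": -0.15,"ty": 0.4,"tz": 0.2,"wx": 0,"wy": 0,"wz": 0.005,"jaw": 0},{"tx": 0,"ty": 0,"tz": 0,"wx": 0,"wy": 0,"wz": 0,"jaw": 0.5},{"tx": 0,"ty": 0,"tz": 0,"wx": 0,"wy": 0,"wz": 0,"jaw": 1},{"tx": 0,"ty": 0,"tz": 0,"wx": 0,"wy": 0,"wz": 0,"jaw": 1},{"tx": 0,"ty": 0,"tz": 0,"wx": 0,"wy": 0,"wz": 0,"jaw": 1}], squeeze=30)

```text
t: 3.82
tool_pos: [0.4794, -0.1216, 0.1315]
tool_rot: [-2.801, -1.416, 0.005]
contact_force: [-1.0, 0.2, -2.0]
opening: 0.0204
```

Run:
```python
from h import *
g=.534
Q=tcp(g,0);Q[2]=.132
rows([(Q,rot(g,-1))])
o=ctrl.get_obs();print(o['opening'],o['tool_pos'],o['contact_force'])
```

```text
{"tx":-0.07,"ty":0.14,"tz":-0.05,"wx":-0.004,"wy":0.002,"wz":0.003}
0.020428777726417924 [ 0.47941225 -0.12157234  0.13149794] [-1.03544058  0.17035125 -2.04477839]
```

```bash
cat >> h.py <<'E'
def moved(p,R,th0,th,l0,l):
    "rigid grip: carry pose from (th0,l0) to (th,l)"
    d,n=gd(th0); ax=np.array([d[1],-d[0],0.])  # d x z
    c=np.array([*(H+.04*d+.022*n),.093])
    A=Ro.from_rotvec(ax*(l-l0)); p=c+A.apply(p-c); R=A*R
    B=Ro.from_rotvec([0,0,-(th-th0)]); h=np.array([*H,0])
    return h+B.apply(p-h), B*R
E
python3 - <<'E'
from h import *
o=ctrl.get_obs();p=o['tool_pos'];R=Ro.from_rotvec(o['tool_rot'])
np.savez('ref.npz',p=p,r=R.as_rotvec())
rows([moved(p,R,.534,.534,0,k*.04) for k in range(1,7)])
E
```

```text
{"tx":0.16,"ty":-0.00,"tz":-0.43,"wx":0.000,"wy":-0.040,"wz":0.000}
{"tx":0.16,"ty":-0.00,"tz":-0.43,"wx":0.000,"wy":-0.040,"wz":0.000}
{"tx":0.16,"ty":-0.00,"tz":-0.43,"wx":0.000,"wy":-0.040,"wz":0.000}
{"tx":0.16,"ty":-0.00,"tz":-0.43,"wx":0.000,"wy":-0.040,"wz":0.000}
{"tx":0.16,"ty":-0.00,"tz":-0.43,"wx":0.000,"wy":-0.040,"wz":0.000}
{"tx":0.16,"ty":-0.00,"tz":-0.43,"wx":0.000,"wy":-0.040,"wz":0.000}
```

Emit:
send_rows(series=[{"tx": 0.16,"ty": 0,"tz": -0.43,"wx": 0,"wy": -0.04,"wz": 0,"jaw": 1},{"tx": 0.16,"ty": 0,"tz": -0.43,"wx": 0,"wy": -0.04,"wz": 0,"jaw": 1},{"tx": 0.16,"ty": 0,"tz": -0.43,"wx": 0,"wy": -0.04,"wz": 0,"jaw": 1}])

```text
t: 4.2
tool_pos: [0.482, -0.1174, 0.1435]
tool_rot: [2.755, 1.389, -0.175]
contact_force: [0.1, -1.1, -2.6]
opening: 0.0207
```

```bash
cat > st.py <<'E'
from h import *
import sys
r=np.load('ref.npz');p0=r['p'];R0=Ro.from_rotvec(r['r'])
def fit():
    o=ctrl.get_obs();p=o['tool_pos'];R=Ro.from_rotvec(o['tool_rot'])
    f=lambda x:np.r_[(moved(p0,R0,.534,x[0],0,x[1])[0]-p)*1000]
    s=least_squares(f,[.3,.1]);
    m=moved(p0,R0,.534,*[s.x[0],0,s.x[1]])
    print('th,lift',s.x.round(3),'res mm',s.fun.round(1),'rot err',(m[1].inv()*R).as_rotvec().round(3),'F',o['contact_force'].round(1),'tq',o['wrist_torque'].round(2),'open',round(o['opening'],4),'t',o['t'])
    return s.x
from scipy.optimize import least_squares
E
python3 - <<'E'
from st import *
x=fit()
rows([moved(p0,R0,.534,.534,0,.22*k/3+x[1]*(1-k/3)) for k in range(1,4)])
E
```

```text
th,lift [0.537 0.112] res mm [ 0.1  0.1 -0.1] rot err [ 0.    -0.011 -0.001] F [ 0.1 -1.1 -2.6] tq [ 0.06 -0.11 -0.01] open 0.0207 t 4.2
{"tx":0.15,"ty":0.04,"tz":-0.39,"wx":-0.001,"wy":-0.025,"wz":-0.001}
{"tx":0.14,"ty":-0.00,"tz":-0.39,"wx":0.000,"wy":-0.036,"wz":0.000}
{"tx":0.14,"ty":-0.00,"tz":-0.39,"wx":0.000,"wy":-0.036,"wz":0.000}
```

Following the arc well with low force. Continuing the lift.

Emit:
send_rows(series=[{"tx": 0.15,"ty": 0,"tz": -0.4,"wx": 0,"wy": -0.03,"wz": 0,"jaw": 1},{"tx": 0.15,"ty": 0,"tz": -0.4,"wx": 0,"wy": -0.036,"wz": 0,"jaw": 1},{"tx": 0.15,"ty": 0,"tz": -0.4,"wx": 0,"wy": -0.036,"wz": 0,"jaw": 1},{"tx": 0,"ty": 0,"tz": 0,"wx": 0,"wy": 0,"wz": 0,"jaw": 1}])

```text
t: 4.7
tool_pos: [0.4861, -0.112, 0.1552]
tool_rot: [2.7, 1.363, -0.319]
contact_force: [-0.4, -1.4, -0.6]
opening: 0.0203
```

Run:
```python
from st import *
x=fit()
cv2.imwrite('pics/s2.png',ctrl.get_image('scene')[150:290,180:420,::-1].repeat(3,0).repeat(3,1))
x=fit()
rows([moved(p0,R0,.534,x[0]-.05*k,0,.22) for k in range(1,6)])
```

```text
th,lift [0.537 0.229] res mm [-0.1 -0.1  0.1] rot err [-0.    -0.002 -0.002] F [-0.4 -1.4 -0.6] tq [-0.13  0.   -0.  ] open 0.0203 t 4.7
th,lift [0.537 0.227] res mm [-0.1 -0.1  0. ] rot err [-0.    -0.004 -0.002] F [-0.7 -1.7 -1.3] tq [-0.02 -0.03  0.02] open 0.0201 t 4.75
{"tx":-0.13,"ty":0.69,"tz":0.09,"wx":-0.011,"wy":0.010,"wz":-0.047}
{"tx":-0.10,"ty":0.69,"tz":0.02,"wx":-0.011,"wy":-0.000,"wz":-0.049}
{"tx":-0.10,"ty":0.69,"tz":0.02,"wx":-0.011,"wy":-0.000,"wz":-0.049}
{"tx":-0.10,"ty":0.69,"tz":0.02,"wx":-0.011,"wy":-0.000,"wz":-0.049}
{"tx":-0.10,"ty":0.69,"tz":0.02,"wx":-0.011,"wy":-0.000,"wz":-0.049}
```

View pics/s2.png

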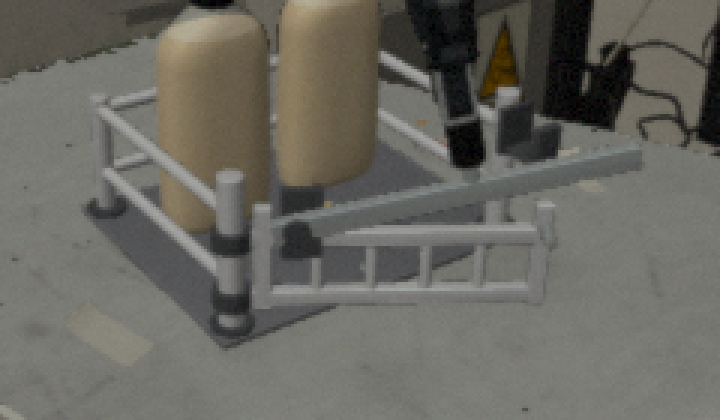

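The picture shows the bar raised from the pivot at (290,235) to its free end at (640,158). The fingers hold the grip at (465,150) and the gate is still open. I'll swing it shut next.

Emit:
send_rows(series=[{"tx": -0.1,"ty": 0.7,"tz": 0.02,"wx": -0.011,"wy": 0,"wz": -0.049,"jaw": 1},{"tx": -0.1,"ty": 0.7,"tz": 0.02,"wx": -0.011,"wy": 0,"wz": -0.049,"jaw": 1},{"tx": -0.1,"ty": 0.7,"tz": 0.02,"wx": -0.011,"wy": 0,"wz": -0.049,"jaw": 1},{"tx": -0.1,"ty": 0.7,"tz": 0.02,"wx": -0.011,"wy": 0,"wz": -0.049,"jaw": 1}])

```text
t: 5.25
tool_pos: [0.5069, -0.1311, 0.1542]
tool_rot: [2.534, 1.625, -0.301]
contact_force: [0.1, 0.9, -1.5]
opening: 0.0204
```

Run:
```python
from st import *
x=fit()
rows([moved(p0,R0,.534,x[0]-.05*k,0,.22) for k in range(1,6)])
```

```text
th,lift [0.336 0.216] res mm [ 0.1  0.2 -0.1] rot err [ 0.003 -0.013 -0.008] F [ 0.1  0.9 -1.5] tq [ 0.08 -0.09 -0.06] open 0.0204 t 5.25
{"tx":-0.07,"ty":0.70,"tz":-0.01,"wx":-0.014,"wy":0.009,"wz":-0.041}
{"tx":-0.10,"ty":0.69,"tz":0.02,"wx":-0.011,"wy":-0.000,"wz":-0.049}
{"tx":-0.10,"ty":0.69,"tz":0.02,"wx":-0.011,"wy":-0.000,"wz":-0.049}
{"tx":-0.10,"ty":0.69,"tz":0.02,"wx":-0.011,"wy":-0.000,"wz":-0.049}
{"tx":-0.10,"ty":0.69,"tz":0.02,"wx":-0.011,"wy":-0.000,"wz":-0.049}
```

Emit:
send_rows(series=[{"tx": -0.08,"ty": 0.7,"tz": -0.03,"wx": -0.012,"wy": 0.003,"wz": -0.046,"jaw": 1},{"tx": -0.1,"ty": 0.7,"tz": 0.0,"wx": -0.011,"wy": 0,"wz": -0.049,"jaw": 1},{"tx": -0.1,"ty": 0.7,"tz": 0.0,"wx": -0.011,"wy": 0,"wz": -0.049,"jaw": 1},{"tx": -0.1,"ty": 0.7,"tz": 0.0,"wx": -0.011,"wy": 0,"wz": -0.049,"jaw": 1}])

```text
t: 5.75
tool_pos: [0.5313, -0.1449, 0.1537]
tool_rot: [2.348, 1.866, -0.274]
contact_force: [-1.5, -0.1, -1.5]
opening: 0.0208
```

Run:
```python
from st import *
x=fit()
rows([moved(p0,R0,.534,x[0]-.04*k,0,.22) for k in range(1,6)])
cv2.imwrite('pics/s3.png',ctrl.get_image('scene')[150:290,180:420,::-1].repeat(3,0).repeat(3,1))
```

```text
th,lift [0.137 0.212] res mm [ 0.1  0.2 -0.1] rot err [ 0.004 -0.01  -0.01 ] F [-1.5 -0.1 -1.5] tq [ 0.11 -0.11 -0.08] open 0.0208 t 5.75
{"tx":-0.04,"ty":0.56,"tz":-0.07,"wx":-0.013,"wy":0.002,"wz":-0.029}
{"tx":-0.08,"ty":0.55,"tz":0.02,"wx":-0.009,"wy":-0.000,"wz":-0.039}
{"tx":-0.08,"ty":0.55,"tz":0.02,"wx":-0.009,"wy":-0.000,"wz":-0.039}
{"tx":-0.08,"ty":0.55,"tz":0.02,"wx":-0.009,"wy":-0.000,"wz":-0.039}
{"tx":-0.08,"ty":0.55,"tz":0.02,"wx":-0.009,"wy":-0.000,"wz":-0.039}
```

View pics/s3.png

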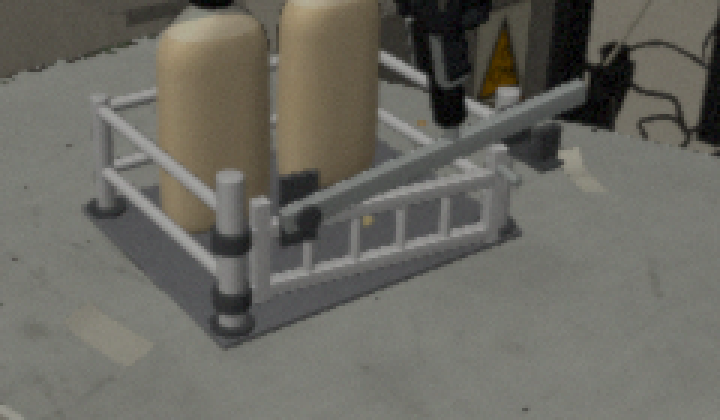

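Emit:
send_rows(series=[{"tx": -0.06,"ty": 0.56,"tz": -0.05,"wx": -0.011,"wy": 0.002,"wz": -0.034,"jaw": 1},{"tx": -0.08,"ty": 0.55,"tz": 0.0,"wx": -0.009,"wy": 0,"wz": -0.039,"jaw": 1},{"tx": -0.08,"ty": 0.55,"tz": 0.0,"wx": -0.009,"wy": 0,"wz": -0.039,"jaw": 1}])

```text
t: 6.18
tool_pos: [0.5467, -0.1505, 0.1536]
tool_rot: [2.229, 1.994, -0.254]
contact_force: [-0.2, -0.1, -2.3]
opening: 0.0203
```

Run:
```python
from st import *
x=fit()
rows([moved(p0,R0,.534,x[0]-.04*k,0,.22) for k in range(1,3)])
```

```text
th,lift [0.02  0.211] res mm [ 0.   0.1 -0.1] rot err [ 0.002 -0.007 -0.01 ] F [-0.2 -0.1 -2.3] tq [ 0.1   0.01 -0.04] open 0.0203 t 6.175
{"tx":-0.04,"ty":0.56,"tz":-0.08,"wx":-0.010,"wy":-0.003,"wz":-0.029}
{"tx":-0.08,"ty":0.55,"tz":0.02,"wx":-0.009,"wy":-0.000,"wz":-0.039}
```

Push gently until the stop shows up as force.

Emit:
send_rows(series=[{"tx": -0.03,"ty": 0.3,"tz": -0.03,"wx": -0.005,"wy": 0,"wz": -0.015,"jaw": 1},{"tx": -0.03,"ty": 0.3,"tz": 0,"wx": -0.004,"wy": 0,"wz": -0.015,"jaw": 1}])

```text
t: 6.42
tool_pos: [0.5508, -0.1519, 0.1533]
tool_rot: [2.199, 2.027, -0.254]
contact_force: [-8.0, -2.4, -0.3]
opening: 0.0203
```

Run:
```python
from st import *
x=fit()
```

```text
th,lift [-0.01   0.208] res mm [ 0.   0.1 -0.1] rot err [ 0.004 -0.01  -0.01 ] F [-8.  -2.4 -0.3] tq [-0.1   1.28 -0.42] open 0.0203 t 6.425
```

Run:
```python
from st import *
x=fit()
cv2.imwrite('pics/s4.png',ctrl.get_image('scene')[150:290,180:420,::-1].repeat(3,0).repeat(3,1))
cv2.imwrite('pics/t4.png',ctrl.get_image('top')[180:300,220:380,::-1].repeat(4,0).repeat(4,1))
x=fit()
rows([moved(p0,R0,.534,x[0],0,x[1]-.04*k) for k in range(1,6)])
```

```text
th,lift [-0.01   0.208] res mm [ 0.   0.1 -0.1] rot err [ 0.004 -0.01  -0.01 ] F [-8.  -2.4 -0.3] tq [-0.1   1.28 -0.42] open 0.0203 t 6.425
th,lift [-0.01   0.206] res mm [ 0.   0.2 -0.1] rot err [ 0.004 -0.012 -0.011] F [-4.7 -1.9 -0.5] tq [-0.03  0.81 -0.25] open 0.0207 t 6.525
{"tx":-0.12,"ty":0.01,"tz":0.45,"wx":-0.005,"wy":0.052,"wz":0.010}
{"tx":-0.14,"ty":0.00,"tz":0.44,"wx":-0.000,"wy":0.040,"wz":-0.000}
{"tx":-0.14,"ty":0.00,"tz":0.44,"wx":-0.000,"wy":0.040,"wz":-0.000}
{"tx":-0.14,"ty":0.00,"tz":0.44,"wx":-0.000,"wy":0.040,"wz":-0.000}
{"tx":-0.14,"ty":0.00,"tz":0.44,"wx":-0.000,"wy":0.040,"wz":-0.000}
```

View pics/s4.png

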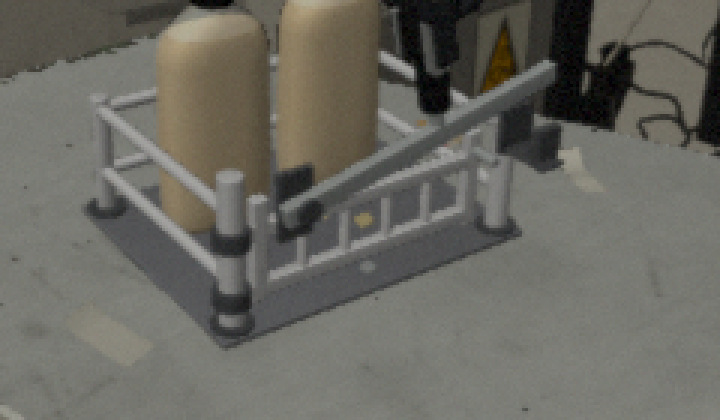

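View pics/t4.png

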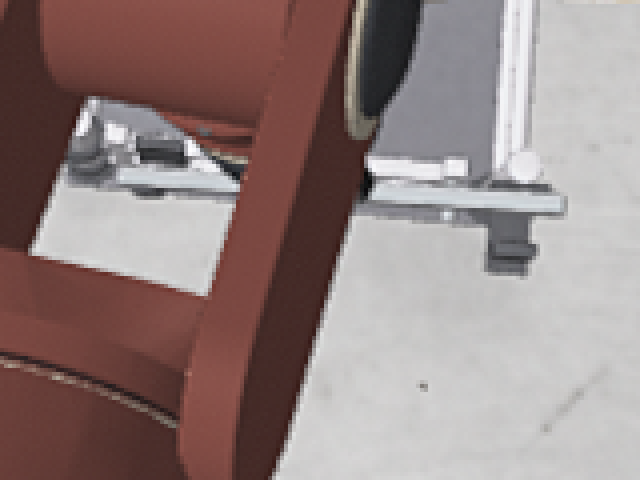

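The top view shows the bar end at (540,200), on the pen side of the tooth at (515,250). The gate is against its stop. I'll lower the bar next.

Emit:
send_rows(series=[{"tx": -0.13,"ty": 0.0,"tz": 0.44,"wx": -0.002,"wy": 0.045,"wz": 0.004,"jaw": 1},{"tx": -0.14,"ty": 0,"tz": 0.44,"wx": 0,"wy": 0.04,"wz": 0,"jaw": 1},{"tx": -0.14,"ty": 0,"tz": 0.44,"wx": 0,"wy": 0.04,"wz": 0,"jaw": 1}])

```text
t: 6.9
tool_pos: [0.5499, -0.1583, 0.141]
tool_rot: [2.271, 2.085, -0.113]
contact_force: [-0.4, -0.5, -1.0]
opening: 0.0204
```

Run:
```python
from st import *
x=fit()
rows([moved(p0,R0,.534,x[0],0,x[1]*(1-k/2)) for k in range(1,3)])
```

```text
th,lift [-0.009  0.088] res mm [ 0.   0.2 -0.1] rot err [ 0.003 -0.002 -0.007] F [-0.4 -0.5 -1. ] tq [-0.01  0.03 -0.04] open 0.0204 t 6.9
{"tx":-0.14,"ty":0.00,"tz":0.49,"wx":-0.003,"wy":0.046,"wz":0.007}
{"tx":-0.16,"ty":0.00,"tz":0.48,"wx":-0.000,"wy":0.044,"wz":-0.000}
```

Emit:
send_rows(series=[{"tx": -0.14,"ty": 0.0,"tz": 0.45,"wx": -0.002,"wy": 0.045,"wz": 0.004,"jaw": 1},{"tx": -0.15,"ty": 0,"tz": 0.4,"wx": 0,"wy": 0.04,"wz": 0,"jaw": 1},{"tx": 0,"ty": 0,"tz": 0,"wx": 0,"wy": 0,"wz": 0,"jaw": 1}])

```text
t: 7.28
tool_pos: [0.5492, -0.1619, 0.1317]
tool_rot: [-2.318, -2.117, 0.011]
contact_force: [-0.6, -0.9, -1.6]
opening: 0.0207
```

Run:
```python
from st import *
x=fit()
```

```text
th,lift [-0.006  0.002] res mm [ 0.   0.1 -0. ] rot err [ 0.002 -0.    -0.004] F [-0.6 -0.9 -1.6] tq [-0.02 -0.01  0.03] open 0.0207 t 7.275
```

The bar is down at about 0. I'll open the jaws, check, then rise.

Emit:
send_rows(series=[{"tx": 0,"ty": 0,"tz": 0,"wx": 0,"wy": 0,"wz": 0,"jaw": 0.5},{"tx": 0,"ty": 0,"tz": 0,"wx": 0,"wy": 0,"wz": 0,"jaw": 0.2},{"tx": 0,"ty": 0,"tz": 0,"wx": 0,"wy": 0,"wz": 0,"jaw": 0.2},{"tx": 0,"ty": 0,"tz": 0,"wx": 0,"wy": 0,"wz": 0,"jaw": 0.2}])

```text
t: 7.78
tool_pos: [0.5507, -0.1618, 0.134]
tool_rot: [2.317, 2.118, -0.01]
contact_force: [0.6, -0.4, 0.0]
opening: 0.0684
```

Run:
```python
from st import *
x=fit()
cv2.imwrite('pics/w5.png',ctrl.get_image('wrist')[:,:,::-1])
```

```text
th,lift [-0.016  0.021] res mm [ 0.1  0.4 -0.2] rot err [-0.002  0.017  0.005] F [ 0.6 -0.4  0. ] tq [ 0.03 -0.02 -0.05] open 0.0684 t 7.775
```

View pics/w5.png

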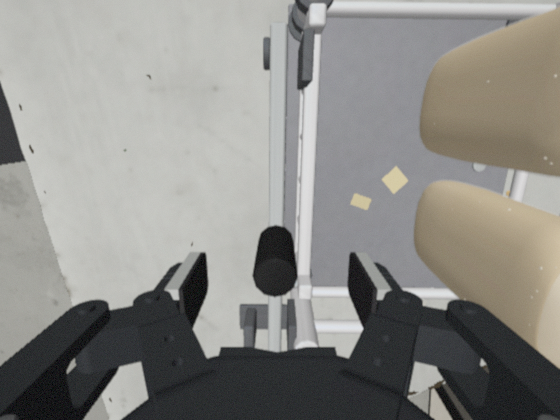

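The wrist view shows the grip at (274,265) free between the open pads at x 207 and 350. The bar lies in the catch at (272,315), with the tooth on the robot's side. I'll rise straight up.

Emit:
send_rows(series=[{"tx": 0,"ty": 0,"tz": -1.5,"wx": 0,"wy": 0,"wz": 0,"jaw": 0.2},{"tx": 0,"ty": 0,"tz": -2.5,"wx": 0,"wy": 0,"wz": 0,"jaw": 0.2},{"tx": 0,"ty": 0,"tz": -3,"wx": 0,"wy": 0,"wz": 0,"jaw": 0.2},{"tx": 0,"ty": -2,"tz": -3,"wx": 0,"wy": 0,"wz": 0,"jaw": 0.2},{"tx": 0,"ty": -4,"tz": -2,"wx": 0,"wy": 0,"wz": 0,"jaw": 0.2}])

```text
t: 8.45
tool_pos: [0.491, -0.1555, 0.2605]
tool_rot: [2.316, 2.12, -0.011]
contact_force: [0.3, -1.3, 0.1]
opening: 0.0686
```

Emit:
send_rows(series=[{"tx": 0,"ty": -5,"tz": 0,"wx": 0,"wy": 0,"wz": 0,"jaw": 0.2},{"tx": 0,"ty": -4,"tz": 0,"wx": 0,"wy": 0,"wz": 0,"jaw": 0.2},{"tx": 0,"ty": 0,"tz": 0,"wx": 0,"wy": 0,"wz": 0,"jaw": 0.2},{"tx": 0,"ty": 0,"tz": 0,"wx": 0,"wy": 0,"wz": 0,"jaw": 0.2}])

```text
t: 8.95
tool_pos: [0.3999, -0.1482, 0.2693]
tool_rot: [2.306, 2.11, -0.004]
contact_force: [0.1, 0.3, 0.0]
opening: 0.0684
```

Run:
```python
from h import *
o=ctrl.get_obs();print(o['t'],o['tool_pos'],o['dq'].round(3),o['contact_force'])
cv2.imwrite('pics/s6.png',ctrl.get_image('scene')[150:290,180:420,::-1].repeat(3,0).repeat(3,1))
cv2.imwrite('pics/w6.png',ctrl.get_image('wrist')[:,:,::-1])
```

```text
8.95 [ 0.39991216 -0.14822613  0.2692699 ] [-0.003 -0.022  0.003 -0.001  0.009 -0.002] [0.05361331 0.32243061 0.00364351]
```

View pics/s6.png

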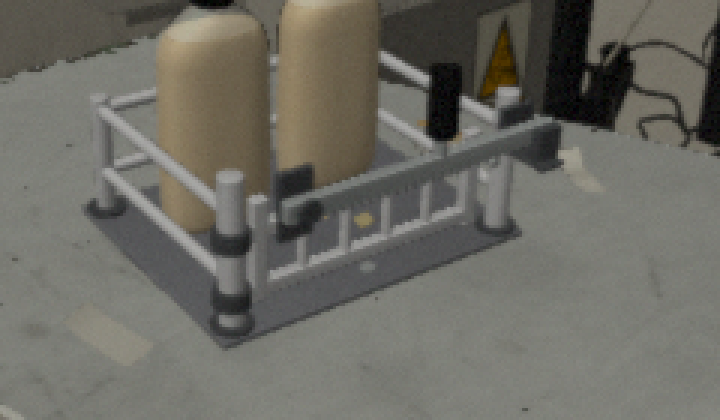

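View pics/w6.png

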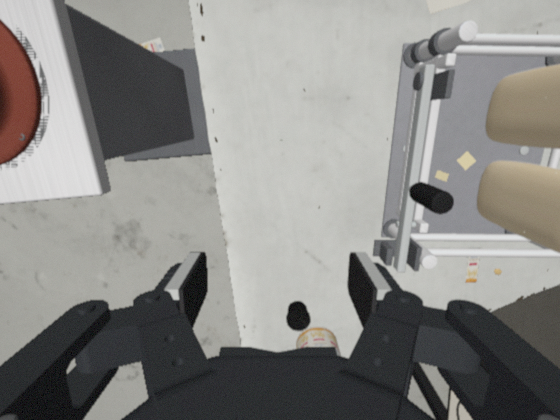

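Run:
```python
from h import *
im=ctrl.get_image('scene'); v=cv2.resize(im[185:235,265:375,::-1],None,fx=7,fy=7,interpolation=cv2.INTER_CUBIC)
c=ctrl.camera_info('scene')
# predicted bar top edge (robot side face) line for lift values, gate 0
for l,col in((0,(0,255,0)),(.04,(0,255,255)),(.12,(0,0,255))):
    d,n=gd(0);pts=[]
    for s in(0,.227):
        r=.04+s*np.cos(l)-.008*np.sin(l);z=.093+s*np.sin(l)+.008*np.cos(l)
        pts.append([*(H+r*d+.027*n),z])
    p=((proj('scene',np.array(pts),c)-[265,185])*7+3).astype(int);cv2.line(v,p[0].tolist(),p[1].tolist(),col,1)
cv2.imwrite('pics/s7.png',v)
t=ctrl.get_image('top');cv2.imwrite('pics/t7.png',cv2.resize(t[190:260,220:380,::-1],None,fx=5,fy=5,interpolation=cv2.INTER_CUBIC))
```

```text
(no output)
```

View pics/s7.png

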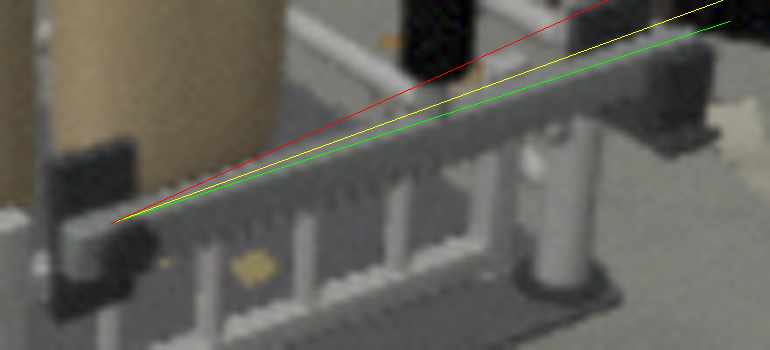

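View pics/t7.png

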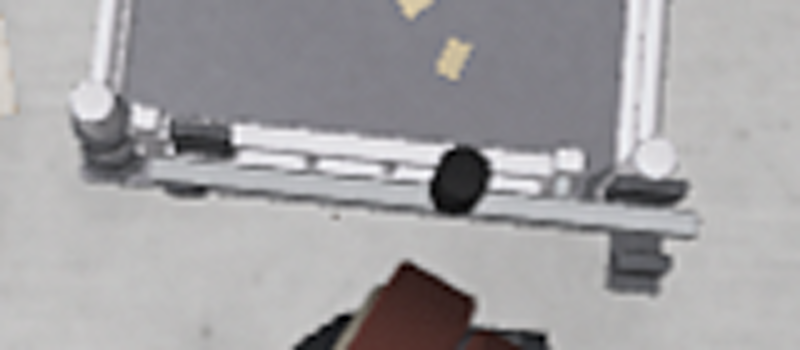

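The gate's top rail, (145,118) to (570,158), runs parallel to the line between the post tops, (95,103) to (655,158). The bar lies along the zero-lift line, on the pen side of the tooth. Handing in.

Run:
```python
from station import ctrl
print(ctrl.get_obs()['t']); print(ctrl.finish_job())
```

```text
9.15
the job is handed in; nothing more can be done
None
```

The gate is shut and latched, and I handed the job in at 9.15 s; no verdict was reported back.

I pinched the black grip from above and lifted the bar to about 0.22 rad while the gate was still open at about 0.54 rad. I then swung the gate until it pressed on its stop at about 8 N, lowered the bar to about 0 rad, let go and backed the arm clear.

**Last checks:**
- **Gate:** in the final pictures it lies parallel to the line between the posts, within about 0.01 rad of shut.
- **Bar:** it lies along the predicted zero-lift line, on the pen side of the catch's tooth.
- **Robot:** it touches nothing, with the contact force near zero.

**Disagreement:** the camera and wrist measurements of the grip and hinge differed by about 3 mm. I corrected the hinge estimate before grasping, and after that the arc matched to about 0.2 mm. No check failed.

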